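# Put the battery pack on the bench charger

## Task

Put the red-and-black battery pack on charge in the grey charger on the bench: hook the pack's tongue under the charger's yellow lip, then swing the pack's heel down behind the low end wall so that it lies flat in the bay. Let go of it, and leave the spring clamp, the hex keys and the block plane where they are.

Things in the scene. Friction and masses are not known exactly. Their poses are not given: they have to be found in the camera images.
- battery: Battery pack, black with red top, loose, 0.3 to 0.6 kg, lying flat on the saw table at left: 140 mm long (x) with its tongue, 50 mm tall. Its body, x -70 to +44 mm, is 56 mm wide (y) with flat parallel sides: grip across the width. Origin: underside, middle of the 140 mm and of the width; x points to the tongue, z to the red top. Weight centre about x -12, z 24 mm.
- tongue_tip (a point): Tip of the black tongue that sticks out of the pack's lower front: mid-width, at its lower edge, (70, 0, 0) mm in the battery's frame. The tongue spans x +44 to +70 mm, is 46 mm wide and 10 mm thick, its underside flush with the pack's.
- heel (a point): Lower rear edge of the pack, mid-width: (-70, 0, 0) mm in the battery's frame.
- charger: Grey charger, 166 x 90 mm, screwed to the bench at right, always within 50 degrees of facing straight away. Origin: centre of its underside, on the bench top; x points to the yellow lip (away from the robot), z up. Its open bay is x -73 to +73 mm, 66 mm wide; the side walls rise 12 mm above the seat (27 mm at x > 55 mm), the heel wall (x -73 to -81 mm) 14 mm.
- seat (a point): Middle of the bay's floor, 18 mm above the charger's origin. Seated, the pack lies flat here, parallel to the charger, its origin within 3 mm of this point lengthwise and 5 mm sideways. It is held by its own weight: no latch or spring.
- lip_edge (a point): Lower edge of the yellow lip, mid-width: (57, 0, 38) mm in the charger's frame. The lip covers x +57 to +73 mm, underside 20 mm and top 27 mm above the seat. From lip to heel wall is 130 mm, so the 140 mm pack cannot drop in flat: its tongue goes in under the lip first, the pack tilted heel-up (8 to 22 degrees passes freely).
- spring_clamp: Black spring clamp with orange jaws, 79 x 147 x 20 mm, loose on the saw table; a bystander, leave alone. Origin: centre of its underside.
- hex_keys: Red folding hex key set, 26 x 91 x 43 mm, loose on the saw table; a bystander, leave alone. Origin: centre of its underside.
- block_plane: Block plane with a pale wooden grip, 48 x 160 x 55 mm, loose on the bench beyond the charger; a bystander, leave alone. Origin: centre of its underside.
Things that resemble listed ones, but are neither listed nor needed, are in the scene too. Of the things that look like the charger, the larger one is meant.

How it is judged:
On the way:
1. the tongue is under the charger's lip while the heel is still raised above the seat (x of tongue_tip in the frame of charger above 0.06 m and z of tongue_tip in the frame of charger between 0.01 and 0.038 m and y of tongue_tip in the frame of charger between -0.012 and 0.012 m and z of heel in the frame of charger above 0.03 m), for 0.1 s.
At the end, for the whole second after the job is handed in: The pack rests in the charger's bay, red top up: tongue tip at least 3 mm under the lip, tongue and heel down on the seat (within 6 mm), heel inside the end wall (within 3 mm), in line with the bay (tip within 12 mm of its middle line, within 0.12 rad), level within 0.08 rad (x of tongue_tip in the frame of charger above 0.06 m and z of tongue_tip in the frame of charger between 0.01 and 0.038 m and y of tongue_tip in the frame of charger between -0.012 and 0.012 m and z of each of tongue_tip, heel in the frame of charger below 0.024 m and z of heel in the frame of charger above 0.01 m and x of heel in the frame of charger above -0.076 m and angle between the x axis of battery and the x axis of charger, either way round below 0.12 rad and angle between battery's own z axis and vertical below 0.08 rad and linear speed of battery below 0.02 m/s and angular speed of battery below 0.1 rad/s); the robot touches nothing.
It fails at once if the spring clamp is moved by more than 40 mm (distance of spring_clamp from where it was at the start of the episode above 0.04 m).
It fails at once if the hex key set is moved by more than 40 mm (distance of hex_keys from where it was at the start of the episode above 0.04 m).
It fails at once if the block plane is moved by more than 40 mm (distance of block_plane from where it was at the start of the episode above 0.04 m).
It also fails if it takes over 40 s, if anything falls off the work surface, if the arm or the gripper's body presses on something with over 40 N, if the wrist force passes 120 N, or if a joint passes its speed limit or range.

## Robot

A 6-joint arm with a two-finger parallel gripper is mounted at the origin on a cart in front of the work surface, level with it; the furniture and walls round the work are solid. World frame = base frame: x ahead of the robot, y to its left, z up, the work surface at z = 0. Lengths are in m, angles in rad, forces in N, time in s.
With the tool pointing down it reaches from about 0.3 to 0.775 m from the base axis. Payload 14.6 kg.
Tool frame: the origin (TCP) lies at the very end of the fingers, on their centre line; the grasp point (between the pads) lies 19 mm behind it; z points along the fingers, y is the line along which they close (so a half turn about z gives the same grasp; the last joint's range is limited). The gripper opens to 94 mm and grips with 3 to 60 N. Pads are 16 mm wide; open, the fingers measure 119 mm over their backs; the gripper's body (75 mm by 177 mm) begins 78 mm behind the grasp point.
Start: joints at [-1.252, 0.3, 1.521, -0, 1.321, -0.067], TCP at [0.207, -0.51, 0.205] pointing down, gripper open.
Joint ranges: [-3.03, 3.03], [-0.79, 2.21], [0.23, 2.52], [-1.04, 4.18], [0, 3.07], [-2.55, 2.55]. Speed limits (rad/s): [2.22, 2.22, 2.57, 3.14, 3.14, 3.14].

## Interface

Orientations are given as [roll, pitch, yaw] about the fixed x, y, z axes, in that order (R = Rz(yaw) Ry(pitch) Rx(roll)).
In Python, from station import ctrl gives the robot as it stands.
- The arm moves only by the shell command python3 -m pendant 'ROWS' [OPENING] [FORCE]. ROWS is JSON, a list of rows, each a list of 2 entries, a list of its own where there are three numbers: the shift along the world's x, y, z in cm, then the turn about the world's z in rad. A call has 1 to 20 rows; each row shifts and turns the commanded pose from where the row before left it; what a row does not reach is not made up. A row lasts 1/12 s, in which the tool goes at most 41.7 mm and 7.16 degrees, less where a joint would pass 70% of its speed; a pose out of reach is approached as far as the arm can. A call is refused whole if a number of a shift passes 4.17 or a number of a turn 0.125, either way. A call with a gripper value outside its range is refused whole. OPENING is the opening, from 0 (shut) to 1 (fully open), set as the call begins (- or left out, the last holds). The fingers move at their own pace and stop on an object; FORCE is the grip in N (left out, the last holds). Time passes only in rows, so rows that do not move let the fingers close. It gives the time, the measured TCP pose, the force, the opening and the grip force at its end, in the units of the state.
- ctrl.get_obs(): the state, without advancing time (a new reading comes with each control period).
- ctrl.camera(name): name is "scene" or "side" or "wrist"; returns a dict with "color" (384x512x3 uint8, red, green, blue), "intrinsics" (3x3 intrinsics, pixels), "camera_from_world" (4x4, takes a point from world to camera coordinates). Camera axes: x right, y down, z forward; pixel columns grow to the right and rows downward; lengths in m; the calibration is good to about 2 mm. A picture is of the moment at which its call begins. There is no depth.
- ctrl.hand_in(): hands the job in; it is judged then, once.
The state is a dict: "time_s": time; "qpos": joint angles; "joint_vel": joint speeds; "tau": joint torques, N m; "ee_pos": TCP position; "eef_rot": TCP orientation; "force": force on the tool from outside, world axes, zero at the start; "moment": the same for the moment, N m; "grip_width": finger opening in m; "grip_force": force on a finger pad.
Only numpy, scipy, OpenCV 4.12 (cv2) and the standard library are available. Lean on these libraries where they do the work, as an engineer would, in place of code of your own. Each camera call takes 0.05 s, during which the arm holds its last target. There are 200 camera calls.

## Working session

There is one attempt and no reset: what is moved stays moved. The work goes in short steps, Python scripts to look and compute and a shell command to move; the robot and the scene stay as the last step left them, time stands still between calls to the robot, and variables do not carry over. Pictures are saved under pics/ and viewed, at most 10 in all, crops included, and the job is handed in when it is done.

```bash
ls; mkdir -p pics; python3 - <<'E'
from station import ctrl
import cv2,numpy as np,json
o=ctrl.get_obs();print({k:np.round(v,3).tolist() for k,v in o.items()})
for n in["scene","side","wrist"]:
    c=ctrl.camera(n);cv2.imwrite(f"pics/{n}0.png",c["color"][:,:,::-1])
    print(n,np.round(c["intrinsics"],1).tolist(),np.round(c["camera_from_world"],3).tolist())
a=cv2.imread("pics/scene0.png");b=cv2.imread("pics/side0.png")
E
```

```text
pics
{'time_s': 0.0, 'qpos': [-1.252, 0.3, 1.522, -0.0, 1.321, -0.067], 'joint_vel': [0.001, -0.001, -0.0, 0.001, -0.001, -0.0], 'tau': [-0.0, -53.181, -35.273, 0.071, 0.024, -0.0], 'ee_pos': [0.207, -0.509, 0.205], 'eef_rot': [-3.14, -0.0, 0.386], 'force': [-0.043, -0.135, 0.318], 'moment': [-0.014, -0.035, -0.02], 'grip_force': 0.0, 'grip_width': 0.094}
scene [[450.1, 0.0, 254.5], [0.0, 450.1, 193.2], [0.0, 0.0, 1.0]] [[0.678, -0.735, 0.004, -0.372], [-0.407, -0.379, -0.831, 0.243], [0.613, 0.562, -0.556, 1.465], [0.0, 0.0, 0.0, 1.0]]
side [[493.9, 0.0, 253.3], [0.0, 493.9, 189.4], [0.0, 0.0, 1.0]] [[-0.989, -0.147, 0.018, 0.499], [-0.079, 0.422, -0.903, 0.131], [0.125, -0.895, -0.429, 1.634], [0.0, 0.0, 0.0, 1.0]]
wrist [[272.8, 0.0, 257.0], [0.0, 272.8, 186.1], [0.0, 0.0, 1.0]] [[0.375, -0.927, -0.001, -0.55], [-0.897, -0.363, 0.251, -0.026], [-0.233, -0.093, -0.968, 0.391], [0.0, 0.0, 0.0, 1.0]]
```

View pics/scene0.png

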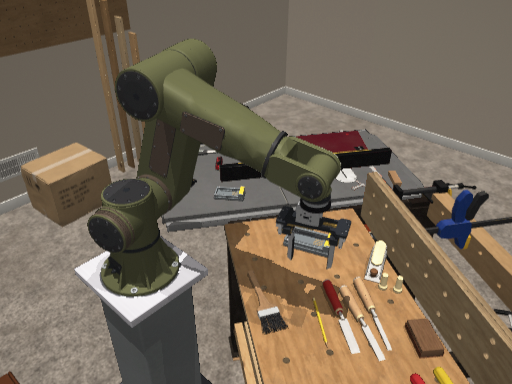

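View pics/side0.png

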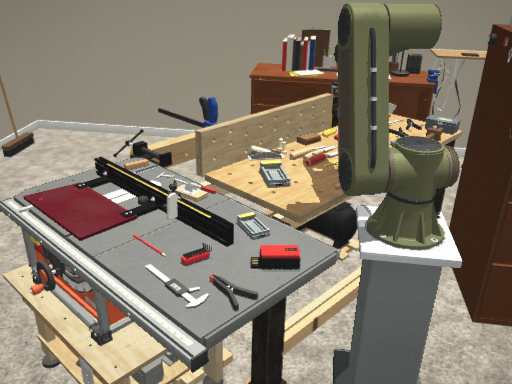

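The scene view shows the grey charger with its yellow lip under the gripper, around (312,242). The side view shows the red and black pack at (275,257), the bench charger at (275,174), and the smaller look-alike on the saw table at (253,225). Next I'll zoom in.

```bash
python3 - <<'E'
import cv2,numpy as np
b=cv2.imread("pics/side0.png");w=cv2.imread("pics/wrist0.png")
f=lambda im,x,y,wd,h,s:cv2.resize(im[y:y+h,x:x+wd],None,fx=s,fy=s,interpolation=cv2.INTER_CUBIC)
t=np.hstack([f(b,240,235,66,50,6),f(b,250,155,66,50,6)])
cv2.imwrite("pics/crop0.png",np.vstack([t,cv2.resize(f(w,0,0,512,384,1),(400,300)) if 0 else np.zeros((0,792,3),np.uint8)]))
E
```

```text
(no output)
```

View pics/crop0.png

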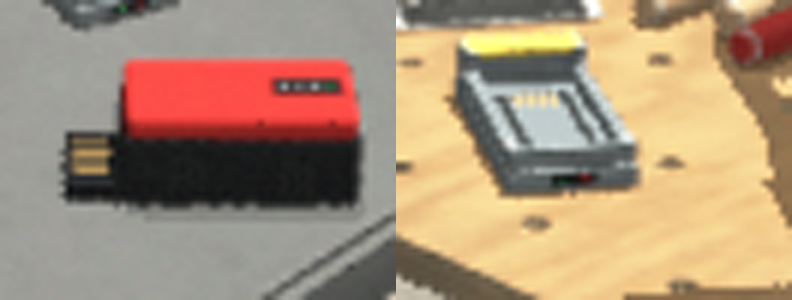

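View pics/wrist0.png

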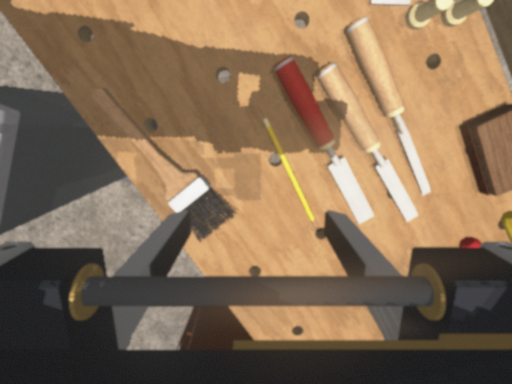

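The pack's tongue points left in the side image. Its underside runs roughly from (260,269) to (300,269), and the red top spans columns 260-300, rows 245-258. The charger's lip is at about (254-281,161), and its low wall's bottom corners are at about (269,187) and (290,186).

```bash
cat > h.py <<'E'
import numpy as np,cv2
from station import ctrl
def ray(c,uv,z):
    K=c["intrinsics"];T=c["camera_from_world"];R=T[:3,:3];p=-R.T@T[:3,3]
    uv=np.atleast_2d(uv).astype(float)
    d=np.c_[(uv-[K[0,2],K[1,2]])/[K[0,0],K[1,1]],np.ones(len(uv))]@R
    return p+d*((np.asarray(z)-p[2])/d[:,2])[:,None]
def proj(c,P):
    q=np.atleast_2d(P)@c["camera_from_world"][:3,:3].T+c["camera_from_world"][:3,3]
    q=q@c["intrinsics"].T;return q[:,:2]/q[:,2:]
def comps(c,lo,hi,n=30):
    m=cv2.inRange(cv2.cvtColor(c["color"],cv2.COLOR_RGB2HSV),lo,hi)
    k,l,s,ce=cv2.connectedComponentsWithStats(m)
    return [(s[i].tolist(),ce[i].round(1).tolist(),cv2.findContours((l==i).astype(np.uint8),0,1)[0][0][:,0]) for i in range(1,k) if s[i][4]>=n]
E
python3 - <<'E'
from h import *
c=ctrl.camera("side")
print("bat top",ray(c,[[261,245.3],[298,245.3]],.05).round(3).tolist())
print("bat bot",ray(c,[[260.3,269],[300,269],[251,268.3]],0).round(3).tolist())
ch=lambda a:np.array([[ (x-396)/6+250,y/6+155] for x,y in a])
print("ch bot",ray(c,ch([[510,193],[634,187]]),0).round(3).tolist())
print("lip top",ray(c,ch([[462,35],[582,35],[584,55],[468,60]]),.045).round(3).tolist())
for s,ce,k in comps(c,(0,150,120),(8,255,255)): print(s,ce)
for s,ce,k in comps(c,(22,120,150),(35,255,255),15): print('y',s,ce)
E
```

```text
bat top [[0.443, 0.264, 0.05], [0.337, 0.246, 0.05]]
bat bot [[0.438, 0.311, 0.0], [0.326, 0.292, 0.0], [0.465, 0.312, -0.0]]
ch bot [[0.479, -0.241, 0.0], [0.401, -0.265, 0.0]]
lip top [[0.532, -0.393, 0.045], [0.45, -0.409, 0.045], [0.446, -0.373, 0.045], [0.522, -0.35, 0.045]]
[309, 154, 17, 8, 61] [316.7, 157.4]
[133, 235, 29, 19, 59] [147.4, 243.9]
[261, 245, 39, 13, 469] [279.1, 251.2]
[35, 250, 15, 14, 62] [40.5, 256.7]
[40, 270, 7, 12, 58] [43.1, 275.2]
[54, 275, 44, 44, 453] [76.8, 295.1]
[31, 284, 13, 10, 90] [37.2, 288.1]
[106, 299, 20, 26, 238] [113.8, 312.6]
y [289, 72, 11, 4, 24] [293.2, 73.8]
y [323, 128, 14, 9, 61] [329.5, 131.8]
y [264, 161, 15, 3, 32] [271.3, 162.4]
y [326, 160, 13, 6, 22] [332.5, 162.4]
y [118, 169, 50, 27, 81] [143.2, 182.4]
y [178, 200, 33, 18, 63] [194.3, 208.8]
y [241, 213, 13, 5, 30] [246.8, 214.8]
```

Both positions fit the given sizes. The pack's body centre is near (0.388, 0.278) with yaw about 10°. The charger is near (0.46, -0.33) with yaw about -72°, roughly radial from the base. I'll fly over the charger for a close wrist view on the way to the pack.

```bash
python3 -m pendant '[[[1.9,2.4,1.2],0],[[1.9,2.4,1.2],0],[[1.9,2.4,1.2],0],[[1.9,2.4,1.2],0],[[1.9,2.4,1.2],0],[[1.9,2.4,1.2],0],[[1.9,2.4,1.2],0],[[1.9,2.4,1.2],0],[[0,0,0],0],[[0,0,0],0],[[0,0,0],0]]' 1
python3 - <<'E'
from h import *
c=ctrl.camera("wrist");im=c["color"][:,:,::-1].copy()
np.savez("ch.npz",**{k:c[k] for k in c})
p=proj(c,[[.46,-.33,.02]])[0];print(p)
x,y=[int(np.clip(v-w,0,m)) for v,w,m in zip(p,(80,60),(352,264))];print(x,y)
cv2.imwrite("pics/ch1.png",cv2.resize(im[y:y+120,x:x+160],None,fx=5,fy=5,interpolation=cv2.INTER_CUBIC))
E
```

```text
time_s: 1.12
ee_pos: [0.3587, -0.3177, 0.301]
eef_rot: [-3.141, 0.0, 0.386]
force: [-0.7, 0.6, -0.6]
grip_width: 0.0936
grip_force: 0.0
[287.40632296 104.69307206]
207 44
```

View pics/ch1.png

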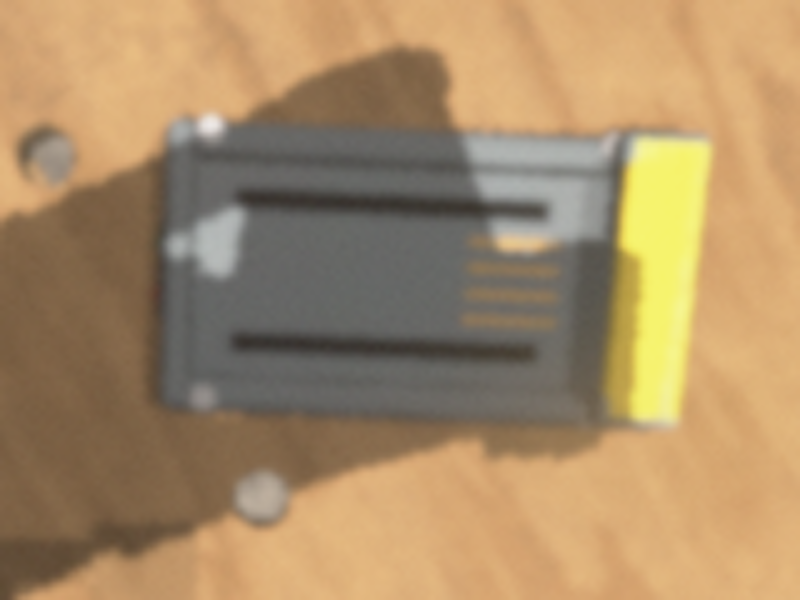

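The close view shows the charger clearly. In the crop, the yellow lip's top corners are at (625,140), (710,138), (680,422) and (608,418), and the heel wall's outer top corners are at (170,122) and (163,405).

```bash
python3 - <<'E'
from h import *
c=dict(np.load("ch.npz"))
g=lambda a:np.array(a)/5+[207,44]-.4
L=ray(c,g([[625,140],[710,138],[680,422],[608,418]]),.045)[:,:2]
H=ray(c,g([[170,122],[163,405]]),.032)[:,:2]
S=ray(c,g([[238,197],[548,212],[535,353],[232,342]]),.018)[:,:2]
print(L.round(4).tolist(),H.round(4).tolist(),S.round(4).tolist())
n=np.linalg.norm
print("lip w",n(L[0]-L[3]),"lip depth",n(L[0]-L[1]),n(L[2]-L[3]),"heel w",n(H[0]-H[1]))
lm=(L[0]+L[3])/2;hm=H.mean(0);lf=(L[1]+L[2])/2
print("near lip-heel",n(lm-hm),"far",n(lf-hm))
d=lf-hm;print("yaw",np.arctan2(d[1],d[0]))
for a,b in((H[0],L[1]),(H[1],L[2]),(S[0],S[1]),(S[3],S[2])):print(np.arctan2(*(b-a)[::-1]))
for a,b in((H[1],H[0]),(L[3],L[0])):print("w",np.arctan2(*(b-a)[::-1])-np.pi/2)
u=d/n(d);print("origin from near lip",lm-.057*u,"from heel",hm+.081*u)
E
```

```text
[[0.5261, -0.3699], [0.5361, -0.393], [0.4585, -0.4218], [0.4512, -0.4005]] [[0.4815, -0.2412], [0.402, -0.2696]] [[0.4707, -0.2678], [0.5037, -0.3614], [0.4626, -0.376], [0.4285, -0.2826]]
lip w 0.08090131088258742 lip depth 0.025241436275860396 0.022617137950263138 heel w 0.08444046200948796
near lip-heel 0.13799669891935137 far 0.16190277961099797
yaw -1.2207514237721477
-1.226106464484726
-1.2154311781547151
-1.2316103718998974
-1.2210967401871924
w -1.2278007108012146
w -1.183062441331023
origin from near lip [ 0.46908243 -0.33161696] from heel [ 0.46954809 -0.33145141]
```

The charger origin comes out at (0.469, -0.3315) with yaw -1.223. Both ends agree to under 1 mm. Next is the pack.

```bash
python3 -m pendant '[[[-0.2,3.6,-0.3],-0.0135],[[-0.2,3.6,-0.3],-0.0135],[[-0.2,3.6,-0.3],-0.0135],[[-0.2,3.6,-0.3],-0.0135],[[-0.2,3.6,-0.3],-0.0135],[[-0.2,3.6,-0.3],-0.0135],[[-0.2,3.6,-0.3],-0.0135],[[-0.2,3.6,-0.3],-0.0135],[[-0.2,3.6,-0.3],-0.0135],[[-0.2,3.6,-0.3],-0.0135],[[-0.2,3.6,-0.3],-0.0135],[[-0.2,3.6,-0.3],-0.0135],[[-0.2,3.6,-0.3],-0.0135],[[-0.2,3.6,-0.3],-0.0135],[[-0.2,3.6,-0.3],-0.0135],[[-0.2,3.6,-0.3],-0.0135],[[0,0,0],0],[[0,0,0],0],[[0,0,0],0]]' 1
python3 - <<'E'
from h import *
c=ctrl.camera("wrist");im=c["color"][:,:,::-1].copy()
np.savez("b.npz",**{k:c[k] for k in c})
p=proj(c,[[.388,.278,.03]])[0]
x,y=[int(np.clip(v-w,0,m)) for v,w,m in zip(p,(80,60),(352,264))];print(p,x,y)
cv2.imwrite("pics/b1.png",cv2.resize(im[y:y+120,x:x+160],None,fx=5,fy=5,interpolation=cv2.INTER_CUBIC))
E
```

```text
time_s: 2.75
ee_pos: [0.3272, 0.2575, 0.253]
eef_rot: [3.141, 0.001, 0.169]
force: [-0.6, 0.8, -0.0]
grip_width: 0.0938
grip_force: 0.0
[249.66360115 122.00778456] 169 62
```

View pics/b1.png

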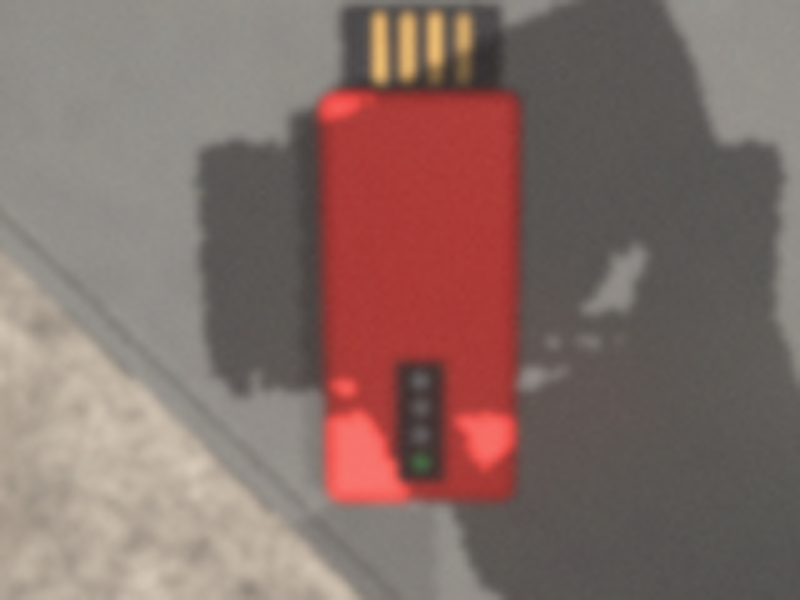

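The wrist view shows the pack with its tongue up. The red top's corners are at (318,92), (521,92), (516,502) and (328,502) in the crop, and the tongue tip spans (340,6) to (500,6).

```bash
python3 - <<'E'
from h import *
c=dict(np.load("b.npz"))
m=[k for k in comps(c,(0,120,60),(8,255,255),300)][0] if 0 else max(comps(c,(0,120,60),(8,255,255),300),key=lambda k:k[0][4])
print(m[0])
r=cv2.minAreaRect(ray(c,m[2],.05)[:,:2].astype(np.float32)*1000);print("top rect mm",r)
g=lambda a:np.array(a)/5+[169,62]-.4
T=ray(c,g([[318,92],[521,92],[516,502],[328,502]]),.05)[:,:2]
t=ray(c,g([[340,6],[500,6]]),.01)[:,:2]
f=(T[0]+T[1])/2;h=(T[2]+T[3])/2;d=f-h
print(T.round(4).tolist(),t.round(4).tolist())
yaw=np.arctan2(d[1],d[0]);u=d/np.linalg.norm(d)
print("len",np.linalg.norm(d),"yaw",yaw,"mid",(f+h)/2,"origin",(f+h)/2+.013*u,"tip-.07u",t.mean(0)-.07*u)
o=ctrl.get_obs();print(o["ee_pos"],o["eef_rot"],o["qpos"])
E
```

```text
[232, 79, 41, 84, 3048]
top rect mm ((389.2684326171875, 273.8396911621094), (110.30970764160156, 53.63578414916992), 10.236957550048828)
[[0.4378, 0.3089], [0.4468, 0.2562], [0.3393, 0.2378], [0.3304, 0.2903]] [[0.4658, 0.3101], [0.4735, 0.2649]]
len 0.10898266134893378 yaw 0.17020174306208447 mid [0.38859635 0.27329526] origin [0.40140851 0.27549721] tip-.07u [0.40066857 0.275667  ]
[0.32736023 0.25725772 0.25329517] [3.14124551e+00 3.40468189e-04 1.68374837e-01] [ 5.78154887e-01 -4.21593709e-02  1.79466067e+00 -1.85798377e-04
  1.38954194e+00  1.98060985e+00]
```

The pack origin is (0.401, 0.2756) with yaw 0.171, and two estimates agree to 1 mm. The tool only turns about vertical, so I'll make the tilt by pivoting. I'll grip near the heel (x about -40 mm) with a weak force, lift the heel along an arc with the tongue still on the table, then tighten.

```bash
python3 -m pendant '[[[0.43,0.14,-2.5],0],[[0.43,0.14,-2.5],0],[[0.43,0.14,-2.5],0],[[0.43,0.14,-2.5],0],[[0.43,0.14,-2.5],0],[[0.43,0.14,-2.5],0],[[0.43,0.14,-2.5],0],[[0.43,0.14,-2.5],0],[[0,0,-0.8],0],[[0,0,-0.8],0],[[0,0,-0.8],0],[[0,0,-0.9],0],[[0,0,0],0],[[0,0,0],0]]' 1
python3 -m pendant '[[[0,0,0],0],[[0,0,0],0],[[0,0,0],0],[[0,0,0],0],[[0,0,0],0],[[0,0,0],0],[[0,0,0],0],[[0,0,0],0],[[0,0,0],0],[[0,0,0],0]]' 0 7
```

```text
time_s: 3.97
ee_pos: [0.3614, 0.2696, 0.0207]
eef_rot: [-3.142, -0.0, 0.17]
force: [1.1, -0.7, -0.4]
grip_width: 0.0937
grip_force: 0.0
time_s: 4.8
ee_pos: [0.3614, 0.2697, 0.0205]
eef_rot: [-3.142, -0.0, 0.17]
force: [-0.5, -1.8, 3.2]
grip_width: 0.0557
grip_force: 7.0
```

```bash
python3 -m pendant '[[[0.19,0.03,0.47],0],[[0.19,0.03,0.47],0],[[0.23,0.04,0.46],0],[[0.23,0.04,0.46],0],[[0.27,0.05,0.43],0],[[0.27,0.05,0.43],0],[[0,0,0],0],[[0,0,0],0],[[0,0,0],0]]' 0 7
python3 - <<'E'
from h import *
c=ctrl.camera("side");im=c["color"][:,:,::-1].copy()
np.savez("t.npz",**{k:c[k] for k in c})
cv2.imwrite("pics/t1.png",cv2.resize(im[190:290,220:350],None,fx=6,fy=6,interpolation=cv2.INTER_CUBIC))
E
```

```text
time_s: 5.55
ee_pos: [0.3753, 0.2721, 0.0476]
eef_rot: [-3.141, -0.0, 0.17]
force: [0.4, 0.6, -4.4]
grip_width: 0.0557
grip_force: 7.0
```

View pics/t1.png

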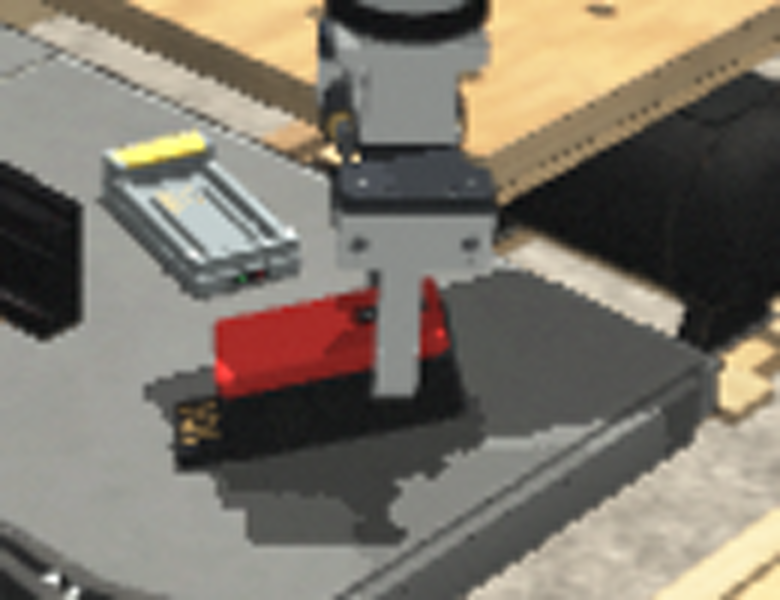

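The pack tilted as planned: the near tongue-tip corner is at (178,468) and the heel's lower corner at (463,412) in the crop. I'll work out the tilt from these and tighten the grip.

```bash
python3 - <<'E'
from h import *
c=dict(np.load("t.npz"))
K=c["intrinsics"];T=c["camera_from_world"];R=T[:3,:3];p=-R.T@T[:3,3]
n=np.array([-np.sin(.17),np.cos(.17),0]);u=np.array([np.cos(.17),np.sin(.17),0])
o=np.array([.401,.2756,0])
def on(uv,y):
    uv=np.array(uv)/6+[220,190]-.4
    d=R.T@np.linalg.inv(K)@[*uv,1];q=p+d*((n@o+y-n@p)/(n@d));return (q-o)@u,q[2]
t=np.array(on([178,468],.023));h=np.array(on([463,412],.028));print("tip s,z",t,"heel",h,"tilt",np.degrees(np.arctan2(h[1]-t[1],t[0]-h[0])),np.linalg.norm(t-h))
g=ctrl.get_obs()["ee_pos"];print("tcp s",(g-o)@u,(g-o)@n,g[2])
E
python3 -m pendant '[[[0,0,0],0],[[0,0,0],0],[[0,0,0],0]]' 0 45
```

```text
tip s,z [0.07389237 0.00072179] heel [-0.06011306  0.03609266] tilt 14.78605620953948 0.13859493033576364
tcp s -0.02606479101512018 0.0008746628016495229 0.047544399462899956
time_s: 5.85
ee_pos: [0.3751, 0.272, 0.0476]
eef_rot: [3.142, 0.0, 0.17]
force: [0.9, -0.4, -4.6]
grip_width: 0.0557
grip_force: 45.0
```

The tilt is 14.8° with the tip at table height. Now I'll lift and carry the pack to the charger, turning -1.393 rad on the way.

```bash
python3 -m pendant '[[[0,0,1.5],0],[[0,0,3.2],0],[[0,0,3.2],0],[[0,0,3.2],0],[[0,0,3.2],0],[[0,0,3.0],0]]'
python3 -m pendant '[[[0.42,-3.08,0],-0.0774],[[0.42,-3.08,0],-0.0774],[[0.42,-3.08,0],-0.0774],[[0.42,-3.08,0],-0.0774],[[0.42,-3.08,0],-0.0774],[[0.42,-3.08,0],-0.0774],[[0.42,-3.08,0],-0.0774],[[0.42,-3.08,0],-0.0774],[[0.42,-3.08,0],-0.0774],[[0.42,-3.08,0],-0.0774],[[0.42,-3.08,0],-0.0774],[[0.42,-3.08,0],-0.0774],[[0.42,-3.08,0],-0.0774],[[0.42,-3.08,0],-0.0774],[[0.42,-3.08,0],-0.0774],[[0.42,-3.08,0],-0.0774],[[0.42,-3.08,0],-0.0774],[[0.42,-3.08,0],-0.0774],[[0,0,0],0],[[0,0,0],0]]'
```

```text
time_s: 6.35
ee_pos: [0.3746, 0.2718, 0.2222]
eef_rot: [3.141, 0.001, 0.17]
force: [0.3, -0.1, -6.3]
grip_width: 0.0552
grip_force: 45.0
time_s: 8.02
ee_pos: [0.4502, -0.2831, 0.2196]
eef_rot: [3.14, 0.002, -1.225]
force: [0.3, 0.2, -4.9]
grip_width: 0.056
grip_force: 45.0
```

```bash
python3 -m pendant '[[[0.05,0.07,-2.4],0],[[0.05,0.07,-2.4],0],[[0,0,-2.4],0],[[0,0,-2.4],0],[[0,0,-2.0],0],[[0,0,-1.4],0],[[0,0,0],0],[[0,0,0],0],[[0,0,0],0]]'
python3 - <<'E'
from h import *
o=[]
for n,w in(("side",(65,50)),("scene",(65,50))):
    c=ctrl.camera(n);im=c["color"][:,:,::-1]
    np.savez(f"i_{n}.npz",**{k:c[k] for k in c})
    x,y=[int(v-k) for v,k in zip(proj(c,[[.465,-.32,.06]])[0],w)];print(n,x,y)
    o.append(cv2.resize(im[y:y+100,x:x+130],None,fx=3,fy=3,interpolation=cv2.INTER_CUBIC) if n=="scene0" else cv2.resize(im[y:y+100,x:x+100],(400,400),interpolation=cv2.INTER_CUBIC))
cv2.imwrite("pics/i1.png",np.hstack(o))
E
```

```text
time_s: 8.77
ee_pos: [0.4522, -0.2807, 0.0918]
eef_rot: [-3.141, -0.001, -1.222]
force: [-0.1, -0.1, -4.9]
grip_width: 0.0558
grip_force: 45.0
side 210 115
scene 241 180
```

View pics/i1.png

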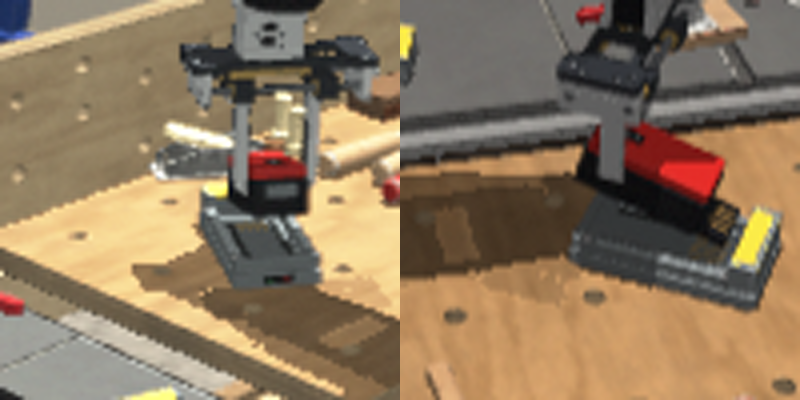

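The side and scene views show the tilted pack over the bay, in line with it, with the tongue just short of the lip. In the scene half of the picture, the tongue corner is at about (722,243) and the heel corner at (578,183). I'll compare these with the prediction.

```bash
cat >> h.py <<'E'
CO=np.array([.4693,-.3315,0]);A=-1.223
CU=np.array([np.cos(A),np.sin(A),0]);CN=np.array([-np.sin(A),np.cos(A),0])
def onside(c,uv,y):
    "point in charger frame (x,z) on the vertical plane y"
    T=c["camera_from_world"];R=T[:3,:3];p=-R.T@T[:3,3]
    d=R.T@np.linalg.inv(c["intrinsics"])@[*uv,1];q=p+d*((CN@CO+y-CN@p)/(CN@d));return np.array([(q-CO)@CU,q[2]])
def tcp():
    g=ctrl.get_obs()["ee_pos"];return np.round([(g-CO)@CU,(g-CO)@CN,g[2]],4)
E
python3 - <<'E'
from h import *
c=dict(np.load("i_scene.npz"));q=lambda x,y:(241+(x-400)/4-.4,180+y/4-.4)
t=onside(c,q(722,243),-.023);h=onside(c,q(578,183),-.028)
print("tip",t,"heel",h,np.degrees(np.arctan2(*(h-t)[::-1])),np.linalg.norm(h-t),tcp())
# lip check: near edge corner top & base corner
print(onside(c,q(735,264),-.041),"lip near (57,45)?")
s=dict(np.load("i_side.npz"))
m=max(comps(s,(0,150,60),(8,255,255),20),key=lambda k:-abs(k[1][0]-277)-abs(k[1][1]-157));print(m[:2],proj(s,CO-.06*CU+[0,0,.1]))
E
```

```text
tip [0.04472217 0.05059438] heel [-0.08240207  0.07890787] 167.44385133788353 0.13023911197419383 [-0.0532  0.0012  0.0919]
[0.06118117 0.04726617] lip near (57,45)?
([272, 152, 14, 8, 89], [278.0, 156.1]) [[278.6353135  160.44835274]]
```

```bash
python3 -m pendant '[[[-0.05,-0.02,-0.7],0],[[-0.05,-0.02,-0.7],0],[[0,0,-0.5],0],[[0,0,-0.2],0],[[0,0,0],0],[[0,0,0],0]]'
python3 -m pendant '[[[0,0,-0.1],0],[[0,0,0],0],[[0,0,0],0]]'
python3 -m pendant '[[[0,0,-0.1],0],[[0,0,0],0],[[0,0,0],0]]'
```

```text
time_s: 9.37
ee_pos: [0.4508, -0.2814, 0.0695]
eef_rot: [3.141, 0.0, -1.223]
force: [0.5, 0.1, -5.4]
grip_width: 0.0556
grip_force: 45.0
time_s: 9.62
ee_pos: [0.4508, -0.2814, 0.0688]
eef_rot: [-3.141, -0.0, -1.223]
force: [0.8, 0.3, -6.0]
grip_width: 0.056
grip_force: 45.0
time_s: 9.87
ee_pos: [0.4507, -0.2814, 0.0676]
eef_rot: [3.142, -0.0, -1.223]
force: [-0.6, 0.6, -4.9]
grip_width: 0.056
grip_force: 45.0
```

```bash
python3 -m pendant '[[[0.136,-0.376,0],0],[[0.136,-0.376,0],0],[[0.136,-0.376,0],0],[[0.136,-0.376,0],0],[[0.102,-0.282,0],0],[[0.068,-0.188,0],0],[[0,0,0],0],[[0,0,0],0]]'
python3 -m pendant '[[[0.068,-0.188,0],0],[[0,0,0],0],[[0,0,0],0]]'; python3 -m pendant '[[[0.068,-0.188,0],0],[[0,0,0],0],[[0,0,0],0]]';python3 -c "
from h import *
print(tcp())"
```

```text
time_s: 10.53
ee_pos: [0.4579, -0.3011, 0.0675]
eef_rot: [3.142, 0.0, -1.224]
force: [-0.6, 0.1, -5.2]
grip_width: 0.0555
grip_force: 45.0
time_s: 10.78
ee_pos: [0.4586, -0.303, 0.0677]
eef_rot: [-3.142, -0.0, -1.223]
force: [0.1, -1.7, -5.8]
grip_width: 0.0556
grip_force: 45.0
time_s: 11.03
ee_pos: [0.4591, -0.3043, 0.0676]
eef_rot: [3.141, 0.002, -1.223]
force: [-1.1, 4.8, -2.1]
grip_width: 0.0557
grip_force: 45.0
[-0.029  -0.0003  0.0676]
```

The tip touched the bay's end. The TCP is about 102 mm behind the tip, which agrees with the picture. I'll back off 2.5 mm, loosen the grip to 7 N and swing the heel down along the reverse arc.

```bash
python3 -m pendant '[[[-0.085,0.235,0],0],[[0,0,0],0],[[0,0,0],0]]' 0 45
python3 -m pendant '[[[0,0,0],0],[[0,0,0],0],[[-0.092,0.254,-0.43],0],[[-0.092,0.254,-0.43],0],[[-0.078,0.216,-0.455],0],[[-0.078,0.216,-0.455],0],[[-0.065,0.179,-0.47],0],[[-0.065,0.179,-0.47],0],[[0,0,0],0],[[0,0,0],0]]' 0 7
python3 - <<'E'
from h import *
print(tcp());o=[]
for n in("side","scene"):
    c=ctrl.camera(n);im=c["color"][:,:,::-1]
    np.savez(f"j_{n}.npz",**{k:c[k] for k in c})
    x,y=[int(v-k) for v,k in zip(proj(c,[[.465,-.32,.04]])[0],(40,45))];print(n,x,y)
    o.append(cv2.resize(im[y:y+80,x:x+80],(400,400),interpolation=cv2.INTER_CUBIC))
cv2.imwrite("pics/j1.png",np.hstack(o))
E
```

```text
time_s: 11.28
ee_pos: [0.4585, -0.3025, 0.0677]
eef_rot: [-3.142, -0.0, -1.223]
force: [-0.5, 0.4, -4.6]
grip_width: 0.0555
grip_force: 45.0
time_s: 12.12
ee_pos: [0.4536, -0.2893, 0.0402]
eef_rot: [3.141, 0.001, -1.223]
force: [0.6, 0.9, -4.6]
grip_width: 0.0554
grip_force: 7.0
[-0.045  -0.0004  0.0402]
side 235 125
scene 266 189
```

View pics/j1.png

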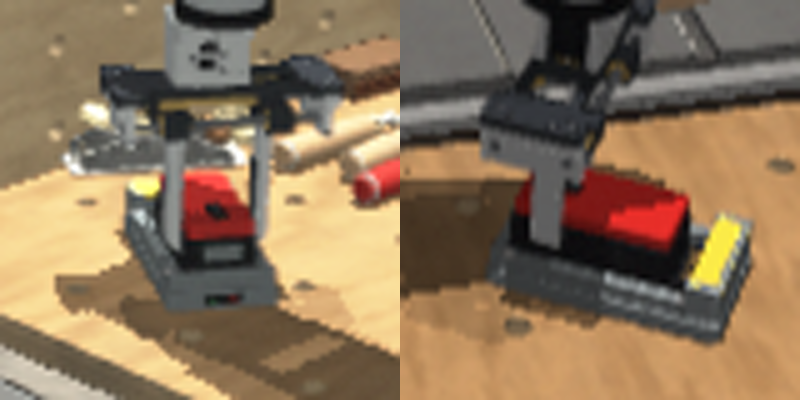

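Both views show the pack almost flat in the bay, with the tongue under the yellow lip and the heel inside the low wall. I'll lower the last 2 mm, release and rise.

```bash
python3 -m pendant '[[[0,0,-0.15],0],[[0,0,-0.1],0],[[0,0,0],0],[[0,0,0],0]]' 0 7
python3 -m pendant '[[[0,0,0],0],[[0,0,0],0],[[0,0,0],0],[[0,0,0],0],[[0,0,0],0],[[0,0,0],0],[[0,0,0],0],[[0,0,0],0]]' 1
python3 -m pendant '[[[0,0,1.5],0],[[0,0,3],0],[[0,0,3],0],[[0,0,3],0],[[0,0,3],0],[[-1.3,3.5,1],0],[[-1.3,3.5,1],0],[[-1.3,3.5,1],0],[[0,0,0],0],[[0,0,0],0],[[0,0,0],0],[[0,0,0],0]]' 1
python3 - <<'E'
from h import *
o=[]
for n in("wrist","scene"):
    c=ctrl.camera(n);im=c["color"][:,:,::-1]
    np.savez(f"k_{n}.npz",**{k:c[k] for k in c})
    w=60 if n=="wrist" else 40
    x,y=[int(np.clip(v-w,0,384-2*w)) if 1 else 0 for v in proj(c,[[.469,-.33,.04]])[0]];print(n,x,y)
    o.append(cv2.resize(im[y:y+2*w,x:x+2*w],(400,400),interpolation=cv2.INTER_CUBIC))
cv2.imwrite("pics/k1.png",np.hstack(o))
E
```

```text
time_s: 12.55
ee_pos: [0.4539, -0.29, 0.0388]
eef_rot: [-3.141, -0.001, -1.223]
force: [-3.1, -0.7, 6.2]
grip_width: 0.0559
grip_force: 7.0
time_s: 13.22
ee_pos: [0.4537, -0.2895, 0.038]
eef_rot: [3.142, -0.0, -1.223]
force: [0.5, 0.0, -0.3]
grip_width: 0.0942
grip_force: 0.0
time_s: 14.22
ee_pos: [0.4148, -0.1852, 0.2026]
eef_rot: [3.141, 0.0, -1.224]
force: [0.1, 0.6, -0.1]
grip_width: 0.0943
grip_force: 0.0
wrist 195 0
scene 269 195
```

View pics/k1.png

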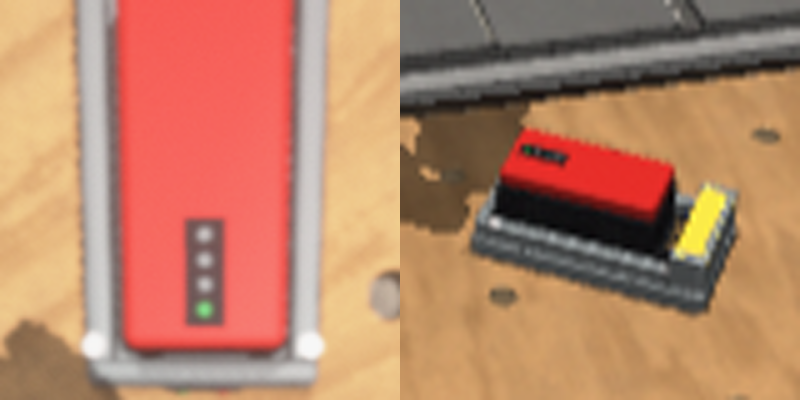

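The pack sits in the bay with its red top level, behind the heel wall and straight between the side walls. One last numeric check before handing in.

```bash
python3 - <<'E'
from h import *
c=dict(np.load("k_wrist.npz"))
q=lambda x,y:np.array([195+x*.3-.4,y*.3-.4])
P=ray(c,[q(122,348),q(288,348),q(116,3),q(293,3)],.068)-CO
print("red corners",np.c_[P@CU,P@CN].round(4).tolist())
W=ray(c,[q(95,383),q(318,383)],.032)-CO;print("heel wall outer top",np.c_[W@CU,W@CN].round(4).tolist())
s=dict(np.load("k_scene.npz"));r=lambda x,y:(269+(x-400)/5-.4,195+y/5-.4)
for uv in((497,180),(655,218)):print("top near edge x,z",onside(s,r(*uv),-.028))
E
```

```text
red corners [[-0.0707, 0.0269], [-0.0709, -0.0281], [0.0296, 0.0261], [0.0294, -0.0276]]
heel wall outer top [[-0.0818, 0.0405], [-0.082, -0.0425]]
top near edge x,z [-0.07107915  0.05973763]
top near edge x,z [0.0399555 0.0621308]
```

```bash
python3 -c "
from station import ctrl
print(ctrl.hand_in())"
```

```text
the job is handed in; nothing more can be done
None
```

The pack is on charge: it lies flat in the grey charger's bay with its tongue under the yellow lip and its heel behind the end wall, the gripper has let go, and the job is handed in (no verdict was returned).

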